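# Close the descaling pump's filler with its click-stop cap

### The job

The descaling pump on the worktop is filled and must be closed before it can be switched on. Fit its black-and-yellow click-stop cap on the white filler neck with the two lugs in the neck's notches, turn it clockwise until it is fully home against its stop, and keep turning until the ratchet has slipped with three clicks, then stop there and let go. Press gently so that the rubber seal is not crushed, and leave the other things where they are.

Things in the scene. Friction and masses are not known exactly. Their poses are not given: they have to be found in the camera images.
- cap: Yellow core of the click-stop cap, which stands on its foot; cap 56 mm across, 43 mm high, 90 to 180 g. Origin: centre of the foot's underside, z up. Foot plug 26.6 mm in diameter with a tapered nose, z 0 to 15 mm; sealing flange 50 mm across, underside at z 15 mm; yellow hub in the middle of the top with a raised rib and white line parallel to the lugs (the core's x axis).
- cap_lug (a point): Near the end of one of the cap's two square lugs: 17.5 mm from the axis along the core's +x, 4.8 mm above the foot's underside. Lugs 4.4 mm wide and high, sticking out of the foot plug along the core's +x and -x to 18.5 mm from the axis. The core may go in either way round.
- cap_grip (a point): Centre of the cap's black fluted ring, on the cap's axis, 29 mm above the foot's underside; turns with the ring. Grip the ring across its diameter of 56 mm, at any angle; it is 22 mm high (18 to 40 mm above the foot).
- cap_ring (a joint): Clockwise turn (rad, seen from above) of the black ring on the yellow core; 0 at the start. One-way torque limiter: anticlockwise the ring takes the core along; clockwise too, up to about 0.35 N m, then it slips one tooth (0.314 rad) with a click, torque falling suddenly. Up to 0.3 rad is play and wind-up before a click. Let go, it springs back near the last tooth (3 clicks: 0.94 to 1.05).
- tank: Descaling pump unit, fixed: blue tank 130 x 200 mm (x, y), 75 mm high; black pump head 62 mm across and 131 mm high, 63 mm from the middle at the +y end; white filler neck 45 mm from the middle at the -y end. Origin: centre of its underside on the worktop. The cap is home when the cap's x axis (lugs) is parallel to the tank's x axis, either way round.
- boss (a point): Point on the filler neck's axis at the height of the tank's top (75 mm), in the middle of the grey lock nut (5 mm high). The neck is screwed in more or less far: its rim stands 20 to 40 mm above this point, differently each time and not measured, so find it by touch. Neck 50 mm across; bore in its lip 29.6 mm, 1.5 mm of play round the plug.
- notch (a point): White arrow head on the tank, 40 mm from the neck's axis, 80 degrees anticlockwise (from above) of the tank's +x; it and the one opposite point to the lip's two notches, 8.5 mm wide for the 4.4 mm lugs (about 7 degrees of play either way). Cap's origin with the lugs on the hard lip: 2.6 mm below the rim; lugs in the notches, flange on the soft seal: 12 mm below; home: 14 mm below.
- stop (a point): Red bar on the tank's top, 40 mm from the neck's axis along the tank's +x (another one opposite): the lugs end here, after 80 degrees of clockwise turn, against stops under the lip. The lip gets thicker on the way (4.3 to 7 mm), which draws the cap down 2 mm on its seal; the last 14 degrees are level. If the hand does not follow it down or press lightly, the ratchet slips too early.
- seal: Black rubber seal round the neck's rim, 42 to 50 mm in diameter, standing 3 mm above the rim. It yields at 2.4 N and then by 1 mm for each 6 N, up to 3 mm; closed properly it bears 10 to 14 N. More than 20 N crushes it. The given point is on the neck's axis, 105 mm above the worktop, and does not show the rim's true height.
- ball_valve: Brass ball valve with a red lever, 115 mm long, lying loose; bystander. Origin at its underside.
- ptfe_tape: White roll of tape, 52 mm across, 15 mm high, lying flat; bystander.
- teaspoon: Steel teaspoon, 132 mm long; bystander.
- cap_grey: Grey bottle cap, 69 mm across, 24 mm high, that belongs to a drinking bottle; bystander.
- cap_black: Plain black bottle cap, 57 mm across, 24 mm high, that belongs to a drinking bottle; bystander.
- tea_tin: Green and grey tea tin, 74 mm across, 92 mm high; bystander.
- tea_strainer: Steel tea strainer cup, 82 mm across, 61 mm high; bystander.
Not all that is in view belongs to the job. What is shaped like the cap but green or pink is not meant.

How it is judged:
By the outcome, as a careful person would: the job done as asked, in the order asked, and still so for the second after the job is handed in, with the robot touching nothing.
It also fails if it takes over 70 s, if anything falls off the work surface, if the arm or the gripper's body presses on something with over 40 N, if the wrist force passes 120 N, or if a joint passes its speed limit or range.

### The arm

A 6-joint arm with a two-finger parallel gripper is mounted at the origin on a cart in front of the work surface, level with it; the furniture and walls round the work are solid. World frame = base frame: x ahead of the robot, y to its left, z up, the work surface at z = 0. Lengths are in m, angles in rad, forces in N, time in s.
With the tool pointing down it reaches from about 0.3 to 0.875 m from the base axis. Payload 4.2 kg.
Tool frame: the origin (TCP) lies midway between the tips of the shut fingers; the grasp point (between the pads) lies 19 mm behind it; z points along the fingers, y is the line along which they close (so a half turn about z gives the same grasp; the last joint's range is limited). The gripper opens to 85 mm and grips with 20 to 120 N. Pads are 22 mm wide; open, the fingers measure 114 mm over their backs; the gripper's body (76 mm by 85 mm) begins 54 mm behind the grasp point. The pads swing forward as they close: fully open they stand 13 mm farther back than shut.
Start: joints at [1.248, 0.32, 1.565, -0, 1.257, -0.02], TCP at [0.171, 0.549, 0.231] pointing down, gripper open.
Joint ranges: [-3.11, 3.11], [-0.84, 2.01], [0.21, 2.61], [-1.34, 4.49], [0.05, 2.63], [-2.56, 2.56]. Speed limits (rad/s): [2.57, 2.57, 3.14, 3.14, 3.14, 3.14].

### API

Orientations are given as a unit quaternion [x, y, z, w].
In Python, from bench import * gives the robot as it stands. The module is installed in compiled form; this text tells all that it offers.
- The arm moves only by the tool move_arm, never from a script. Its argument "motion" is a list of rows, each an object with "hand": the gripper's target within -1 to 1 (shut at 1, half-way at 0, fully open at -1); "translation": the shift along the world's x, y, z scaled (see below), a list of three; "twist": the turn about the world's z scaled (see below). A call has 1 to 5 rows; each row shifts and turns the commanded pose from where the row before left it; what a row does not reach is not made up. The controller multiplies each number of a shift by 40 mm and each number of a turn by 4 degrees. A row lasts 1/12 s, in which the tool goes at most 41.7 mm and 7.16 degrees, less where a joint would pass 70% of its speed; a pose out of reach is approached as far as the arm can. A call with a number of a shift or a turn outside -1 to 1 is refused whole. A call with a gripper value outside its range is refused whole. The fingers move at their own pace and stop on an object; the grip force is fixed at half the most. Time passes only in rows, so rows that do not move let the fingers close. It gives the time, the measured TCP pose, the force, the opening and the grip force at its end, in the units of the state.
- read_state(): the state, without advancing time (a new reading comes with each control period).
- get_image(name): name is "side" or "top"; returns a dict with "frame" (384x512x3 uint8, blue, green, red), "fx", "fy", "cx", "cy" (pixels), "extrinsics" (4x4, takes a point from camera to world coordinates). Camera axes: x right, y down, z forward; pixel columns grow to the right and rows downward; lengths in m; the calibration is good to about 2 mm. A picture is of the moment at which its call begins. There is no depth.
- finish_job(): hands the job in; it is judged then, once.
The state is a dict: "clock": time; "joint_pos": joint angles; "dq": joint speeds; "joint_efforts": joint torques, N m; "tool_pos": TCP position; "eef_rot": TCP orientation; "wrist_force": force on the tool from outside, world axes, zero at the start; "ft_torque": the same for the moment, N m; "finger_gap": opening from 0.0 (shut) to 1.0 (fully open); "grip_force": force on a finger pad.
Only numpy, scipy, OpenCV 4.12 (cv2) and the standard library are available. Lean on these libraries where they do the work, as an engineer would, in place of code of your own. Each camera call takes 0.05 s, during which the arm holds its last target. There are 200 camera calls.

## Working session

There is one attempt and no reset: what is moved stays moved. The work goes in short steps, Python scripts to look and compute and a tool call to move; the robot and the scene stay as the last step left them, time stands still between calls to the robot, and variables do not carry over. Pictures are saved under pics/ and viewed, at most 10 in all, crops included, and the job is handed in when it is done.

Besides the shell and the picture viewer there is one more tool, called after ">>>" as name([rows], argument=value, ...), one row to a line, values as JSON. move_arm: Moves the arm, as the interface text tells. Its arguments: {"type":"object","properties":{"motion":{"type":"array","items":{"type":"object","properties":{"hand":{"type":"number"},"translation":{"type":"array","items":{"type":"number"}},"twist":{"type":"number"}}}}},"required":["motion"]}

```bash
mkdir -p pics
cat > h.py <<'E'
from bench import *
import numpy as np, cv2
def cam(n):
    d=get_image(n); return d
def ray(d,u,v):
    E=np.array(d["extrinsics"]); r=E[:3,:3]@np.array([(u-d["cx"])/d["fx"],(v-d["cy"])/d["fy"],1]); return E[:3,3],r
def onz(d,u,v,z):
    o,r=ray(d,u,v); return o+r*(z-o[2])/r[2]
def proj(d,p):
    E=np.linalg.inv(np.array(d["extrinsics"])); q=E[:3,:3]@np.array(p)+E[:3,3]; return d["fx"]*q[0]/q[2]+d["cx"],d["fy"]*q[1]/q[2]+d["cy"]
E
python3 - <<'E'
from h import *
for n in("side","top"):
    d=cam(n); cv2.imwrite(f"pics/{n}0.png",d["frame"]); print(n,d["fx"],d["cx"],d["cy"],np.round(d["extrinsics"],3).tolist())
print(read_state())
E
```

```text
side 495.52653166851763 260.4771969569038 190.76590270315552 [[0.849, -0.349, 0.396, -0.088], [-0.527, -0.531, 0.663, -1.066], [-0.021, -0.772, -0.635, 1.128], [0.0, 0.0, 0.0, 1.0]]
top 404.53379139575446 252.83548823691325 186.7619898800355 [[0.015, -0.983, 0.184, 0.291], [-1.0, -0.02, -0.022, 0.002], [0.026, -0.183, -0.983, 1.505], [0.0, 0.0, 0.0, 1.0]]
{'clock': 0.1, 'joint_pos': array([ 1.24797736e+00,  3.20244429e-01,  1.56554803e+00, -1.77775950e-05,
        1.25741056e+00, -1.99702624e-02]), 'dq': array([ 7.03404715e-05, -1.58559531e-03, -4.17403478e-03,  1.62977894e-03,
       -8.07945485e-04, -1.12716952e-03]), 'joint_efforts': array([ 8.34488965e-04, -4.16413164e+01, -2.34705126e+01,  1.52241842e-04,
        4.88218531e-03, -1.42818169e-05]), 'tool_pos': array([0.17134167, 0.54843327, 0.23056038]), 'eef_rot': array([ 1.50843573e-01,  9.88557317e-01, -7.94826348e-04, -1.28999409e-04]), 'wrist_force': array([ 0.82166677,  0.23643982, -0.41589851]), 'ft_torque': array([ 0.0183064 ,  0.01819994, -0.01574777]), 'grip_force': 0.0, 'finger_gap': 1.0017871708321673}
```

View pics/side0.png

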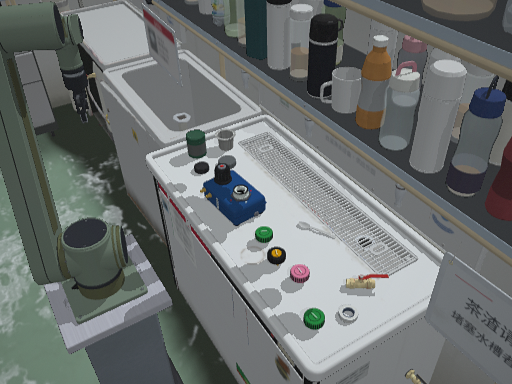

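View pics/top0.png

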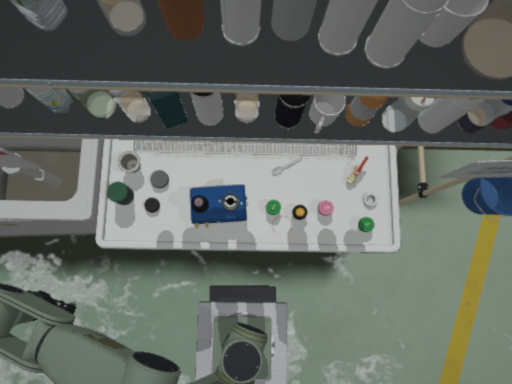

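The side view shows the black and yellow cap at about (277,255) and the neck at (240,191). The top view has them at (300,212) and (231,202). Next I'll enlarge these areas.

Run:
```python
from h import *
s=cv2.imread("pics/side0.png");t=cv2.imread("pics/top0.png")
def c(im,u,v,w,h,W=400,H=300): return cv2.resize(im[v-h//2:v+h//2,u-w//2:u+w//2],(W,H),interpolation=cv2.INTER_CUBIC)
a=np.hstack([c(s,236,192,80,60),c(s,277,255,40,30)]);b=np.hstack([c(t,220,204,80,60),c(t,300,212,40,30)])
cv2.imwrite("pics/z0.png",np.vstack([a,b]))
```

```text
(no output)
```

View pics/z0.png

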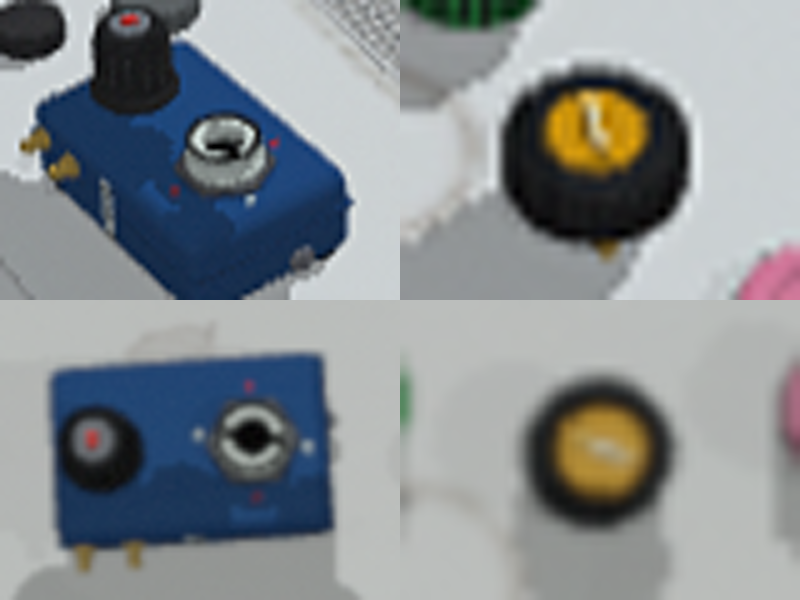

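The enlargements show the neck with two red bars (top view about (230,191) and (232,213)) and two white arrows ((219.6,201) and (241.6,203)). The cap's white rib is also visible, running from left-top to right-bottom in the top view.

```bash
cat > m.py <<'E'
from h import *
def cen(d,m,u,v,r):
    k=np.zeros(m.shape,bool); v0,u0=int(v-r),int(u-r); k[v0:int(v+r)+1,u0:int(u+r)+1]=1
    y,x=np.nonzero(m&k); return (x.mean(),y.mean(),len(x)) if len(x) else None
def tri(a,ua,b,ub):
    o1,r1=ray(a,*ua);o2,r2=ray(b,*ub);r1/=np.linalg.norm(r1);r2/=np.linalg.norm(r2)
    s=np.linalg.lstsq(np.c_[r1,-r2],o2-o1,rcond=None)[0]; p,q=o1+r1*s[0],o2+r2*s[1]; return (p+q)/2,np.linalg.norm(p-q)
E
python3 - <<'E'
from m import *
S,T=cam("side"),cam("top")
def hsv(d): return [x.astype(int) for x in cv2.split(cv2.cvtColor(d["frame"],cv2.COLOR_BGR2HSV))]
out={}
for n,d,cu in(("s",S,(277,252)),("t",T,(300,212))):
    h,s,v=hsv(d); y=(h>12)&(h<35)&(s>90)&(v>110); c=cen(d,y,*cu,6); out[n]=c; print("cap",n,c,onz(d,c[0],c[1],.043))
print("tri",tri(S,out["s"][:2],T,out["t"][:2]))
h,s,v=hsv(T); red=((h<12)|(h>150))&(s>60)&(v>70)
rr=[cen(T,((h>128)|(h<12))&(s>40),*p,3) for p in((230,191),(231.6,213.4))]
ww=[cen(T,(s<110)&(v>110),*p,3) for p in((219.6,201),(241.6,203.2))]
print(rr,ww); R=[onz(T,*p[:2],.076) for p in rr];W=[onz(T,*p[:2],.076) for p in ww]
print(R,W,(R[0]+R[1])/2,(W[0]+W[1])/2,np.linalg.norm(R[0]-R[1]),np.linalg.norm(W[0]-W[1]))
print("tank x yaw",np.degrees(np.arctan2(*(R[0]-R[1])[[1,0]])),"notch",np.degrees(np.arctan2(*(W[0]-W[1])[[1,0]])))
h,s,v=hsv(S)
for p in((274/5+196,143/5+162),(174/5+196,190/5+162),(250/5+196,200/5+162)): print(p,onz(S,*p,.076))
# rib: brightness-weighted second moments
for n,d in(("s",S),("t",T)):
    c=out[n]; y,x=np.mgrid[int(c[1])-5:int(c[1])+6,int(c[0])-5:int(c[0])+6]
    m=((x-c[0])**2+(y-c[1])**2)<3.6**2*(1.5 if n=="s" else 1)
    b=d["frame"][y,x,0].astype(float); b-=np.median(b[m]); b[~m|(b<10)]=0
    X=np.array([onz(d,u,w,.043) for u,w in zip(x.ravel(),y.ravel())])[:,:2]; w=b.ravel(); mu=(X*w[:,None]).sum(0)/w.sum()
    C=((X-mu)*w[:,None]).T@(X-mu); e,V=np.linalg.eigh(C); print("rib",n,e,mu,np.degrees(np.arctan2(V[1,1],V[0,1])))
E
```

```text
cap s (np.float64(276.31666666666666), np.float64(252.68333333333334), 60) [ 0.47459765 -0.20622407  0.043     ]
cap t (np.float64(299.7818181818182), np.float64(211.45454545454547), 55) [ 0.47610552 -0.20398238  0.043     ]
tri (array([ 0.47619333, -0.2042419 ,  0.04041674]), np.float64(0.0005154113855135502))
[(np.float64(229.5), np.float64(190.5), 4), (np.float64(230.66666666666666), np.float64(212.66666666666666), 3)] [(np.float64(219.2), np.float64(200.4), 5), (np.float64(241.125), np.float64(202.875), 8)]
[array([0.54280854, 0.052825  , 0.076     ]), array([0.46306699, 0.0466324 , 0.076     ])] [array([0.50625932, 0.08856474, 0.076     ]), array([0.49883436, 0.01027724, 0.076     ])] [0.50293776 0.0497287  0.076     ] [0.50254684 0.04942099 0.076     ] 0.07998164625671562 0.07863881260349191
tank x yaw 4.440582051134804 notch 84.58214594428487
(250.8, 190.6) [0.54155759 0.05155157 0.076     ]
(230.8, 200.0) [0.46176679 0.04597201 0.076     ]
(246.0, 202.0) [0.49837033 0.00998591 0.076     ]
rib s [0.00245575 0.06630357] [ 0.47583338 -0.20296105] 66.88663077747526
rib t [0.00261836 0.01232399] [ 0.47595946 -0.20604189] 68.27381082260176
```

>>> move_arm([
  {"hand": -1,"translation": [0.38,-0.94,0],"twist": -0.35},
  {"hand": -1,"translation": [0.38,-0.94,0],"twist": -0.35},
  {"hand": -1,"translation": [0.38,-0.94,0],"twist": -0.35},
  {"hand": -1,"translation": [0.38,-0.94,0],"twist": -0.35},
  {"hand": -1,"translation": [0.38,-0.94,0],"twist": -0.35},
])

```text
clock: 0.62
tool_pos: [0.2476, 0.359, 0.2311]
eef_rot: [0.211, 0.977, -0.0, 0.0]
wrist_force: [1.4, 1.6, 0.9]
finger_gap: 0.997
grip_force: 0.0
```

>>> move_arm([
  {"hand": -1,"translation": [0.38,-0.94,0],"twist": -0.35},
  {"hand": -1,"translation": [0.38,-0.94,0],"twist": -0.35},
  {"hand": -1,"translation": [0.38,-0.94,0],"twist": -0.35},
  {"hand": -1,"translation": [0.38,-0.94,0],"twist": -0.35},
  {"hand": -1,"translation": [0.38,-0.94,0],"twist": -0.35},
])

```text
clock: 1.03
tool_pos: [0.3235, 0.171, 0.2314]
eef_rot: [0.27, 0.963, 0.0, 0.0]
wrist_force: [0.8, 0.4, -0.8]
finger_gap: 0.999
grip_force: 0.0
```

>>> move_arm([
  {"hand": -1,"translation": [0.38,-0.94,0],"twist": -0.35},
  {"hand": -1,"translation": [0.38,-0.94,0],"twist": -0.35},
  {"hand": -1,"translation": [0.38,-0.94,0],"twist": -0.35},
  {"hand": -1,"translation": [0.38,-0.94,0],"twist": -0.35},
  {"hand": -1,"translation": [0.38,-0.94,0],"twist": -0.35},
])

```text
clock: 1.45
tool_pos: [0.3996, -0.0172, 0.2315]
eef_rot: [0.329, 0.944, 0.0, 0.0]
wrist_force: [0.7, 0.9, 0.7]
finger_gap: 0.999
grip_force: 0.0
```

>>> move_arm([
  {"hand": -1,"translation": [0.38,-0.94,0],"twist": -0.35},
  {"hand": -1,"translation": [0.38,-0.94,0],"twist": -0.35},
  {"hand": -1,"translation": [0.38,-0.94,0],"twist": -0.35},
  {"hand": -1,"translation": [0.38,-0.94,0],"twist": -0.35},
  {"hand": -1,"translation": [0.38,-0.94,0],"twist": -0.35},
])

```text
clock: 1.87
tool_pos: [0.4756, -0.2053, 0.2312]
eef_rot: [0.386, 0.922, 0.0, -0.0]
wrist_force: [0.6, 0.6, -0.4]
finger_gap: 0.999
grip_force: 0.0
```

>>> move_arm([
  {"hand": -1,"translation": [0,0,0],"twist": 0},
  {"hand": -1,"translation": [0,0,0],"twist": 0},
])

```text
clock: 2.03
tool_pos: [0.4756, -0.2047, 0.2305]
eef_rot: [0.387, 0.922, 0.0, -0.001]
wrist_force: [-1.1, 0.5, 1.2]
finger_gap: 1.0
grip_force: 0.0
```

>>> move_arm([
  {"hand": -1,"translation": [0,0,-0.9],"twist": 0},
  {"hand": -1,"translation": [0,0,-0.9],"twist": 0},
  {"hand": -1,"translation": [0,0,-0.9],"twist": 0},
  {"hand": -1,"translation": [0,0,-0.9],"twist": 0},
  {"hand": -1,"translation": [0,0,-0.9],"twist": 0},
])

```text
clock: 2.45
tool_pos: [0.4748, -0.2015, 0.0504]
eef_rot: [0.385, 0.923, 0.0, 0.0]
wrist_force: [0.8, 0.3, -0.5]
finger_gap: 1.003
grip_force: 0.0
```

>>> move_arm([
  {"hand": -1,"translation": [0,0,-0.6],"twist": 0},
  {"hand": -1,"translation": [0,0,-0.5],"twist": 0},
  {"hand": -1,"translation": [0,0,0],"twist": 0},
])

```text
clock: 2.7
tool_pos: [0.4722, -0.2004, 0.0041]
eef_rot: [0.385, 0.923, 0.0, -0.004]
wrist_force: [-0.6, 0.8, -0.5]
finger_gap: 0.997
grip_force: 0.0
```

>>> move_arm([
  {"hand": 1,"translation": [0,0,0],"twist": 0},
  {"hand": 1,"translation": [0,0,0],"twist": 0},
  {"hand": 1,"translation": [0,0,0],"twist": 0},
  {"hand": 1,"translation": [0,0,0],"twist": 0},
  {"hand": 1,"translation": [0,0,0],"twist": 0},
])

```text
clock: 3.12
tool_pos: [0.4767, -0.2033, 0.0094]
eef_rot: [0.386, 0.923, 0.0, 0.002]
wrist_force: [0.2, 1.5, 7.4]
finger_gap: 0.642
grip_force: 63.1
```

>>> move_arm([
  {"hand": 1,"translation": [0,0,0],"twist": 0},
  {"hand": 1,"translation": [0,0,0],"twist": 0},
  {"hand": 1,"translation": [0,0,0],"twist": 0},
])

```text
clock: 3.37
tool_pos: [0.4767, -0.2033, 0.0094]
eef_rot: [0.386, 0.923, 0.0, 0.002]
wrist_force: [-0.3, 2.3, 6.9]
finger_gap: 0.634
grip_force: 63.1
```

>>> move_arm([
  {"hand": 1,"translation": [0,0,0.4],"twist": 0},
  {"hand": 1,"translation": [0,0,0.9],"twist": 0},
  {"hand": 1,"translation": [0,0,0.9],"twist": 0},
  {"hand": 1,"translation": [0,0,0.9],"twist": 0},
  {"hand": 1,"translation": [0,0,0.9],"twist": 0},
])

```text
clock: 3.78
tool_pos: [0.475, -0.203, 0.1698]
eef_rot: [0.386, 0.923, 0.0, 0.001]
wrist_force: [0.5, -0.2, -1.9]
finger_gap: 0.64
grip_force: 63.8
```

>>> move_arm([
  {"hand": 1,"translation": [0.09,0.9,0.1],"twist": 0.6},
  {"hand": 1,"translation": [0.09,0.9,0],"twist": 0.6},
  {"hand": 1,"translation": [0.09,0.9,0],"twist": 0.6},
  {"hand": 1,"translation": [0.09,0.9,0],"twist": 0.6},
  {"hand": 1,"translation": [0.09,0.9,0],"twist": 0.6},
])

```text
clock: 4.2
tool_pos: [0.4932, -0.0217, 0.1723]
eef_rot: [0.286, 0.958, 0.0, 0.001]
wrist_force: [0.8, 0.8, -0.6]
finger_gap: 0.634
grip_force: 63.8
```

>>> move_arm([
  {"hand": 1,"translation": [0.09,0.9,0],"twist": 0.6},
  {"hand": 1,"translation": [0.09,0.9,0],"twist": 0.6},
  {"hand": 1,"translation": [0,0,0],"twist": 0},
  {"hand": 1,"translation": [0,0,0],"twist": 0},
  {"hand": 1,"translation": [0,0,0],"twist": 0},
])

```text
clock: 4.62
tool_pos: [0.5004, 0.0486, 0.1717]
eef_rot: [0.246, 0.969, -0.0, 0.0]
wrist_force: [0.1, -0.0, -0.8]
finger_gap: 0.637
grip_force: 63.9
```

Run:
```python
from h import *
s=cam("side");t=cam("top");st=read_state();print(st["tool_pos"],st["eef_rot"],st["wrist_force"],st["ft_torque"],st["joint_pos"])
def c(im,u,v,w,h,W=400,H=300): return cv2.resize(im[v-h//2:v+h//2,u-w//2:u+w//2],(W,H),interpolation=cv2.INTER_CUBIC)
us,vs=[int(x) for x in proj(s,st["tool_pos"])];print(us,vs)
cv2.imwrite("pics/z1.png",np.hstack([c(s["frame"],us,vs,100,100,600,600)]))
```

```text
[0.50047382 0.04779718 0.17155705] [ 2.47309863e-01  9.68936428e-01 -9.22958684e-05  1.45216504e-04] [ 0.60640587  0.11469235 -2.11448249] [-0.02295742  0.00914584  0.05262157] [ 7.25080882e-02  2.55115650e-01  1.81866001e+00 -3.04898976e-04
  1.06760003e+00 -9.98335458e-01]
239 172
```

View pics/z1.png

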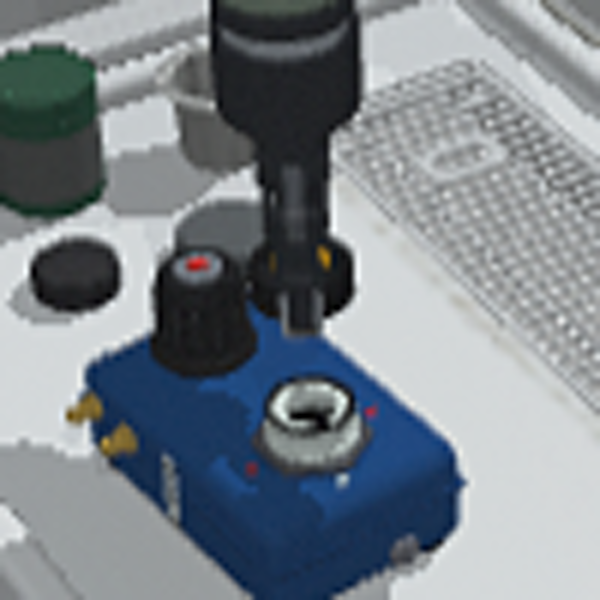

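The side view shows the cap held above the neck, which is at about (310,405) in the crop. The arrow and the red bars are visible and the cap sits upright. From the picture I'll estimate the rim height roughly.

Run:
```python
from h import *
s=cam("side")
for z in(.095,.1,.105,.11,.115):
    u,v=proj(s,[.5025,.0492,z]); print(z,(u-189)*6,(v-122)*6)
```

```text
0.095 310.76558845740766 411.96056433047
0.1 310.34205331753253 404.90160981604384
0.105 309.9168609564961 397.81503480996207
0.11 309.49000162859403 390.70067688299736
0.115 309.06146551155547 383.5583723298136
```

>>> move_arm([
  {"hand": 1,"translation": [0.05,0.035,0],"twist": 0},
  {"hand": 1,"translation": [0,0,-0.5],"twist": 0},
  {"hand": 1,"translation": [0,0,-0.2],"twist": 0},
  {"hand": 1,"translation": [0,0,0],"twist": 0},
])

```text
clock: 5.1
tool_pos: [0.5011, 0.0495, 0.1414]
eef_rot: [0.247, 0.969, -0.001, -0.002]
wrist_force: [-0.6, 0.5, -2.3]
finger_gap: 0.64
grip_force: 64.0
```

>>> move_arm([
  {"hand": 1,"translation": [0.03,0,-0.4],"twist": 0},
  {"hand": 1,"translation": [0,0,-0.2],"twist": 0},
  {"hand": 1,"translation": [0,0,0],"twist": 0},
  {"hand": 1,"translation": [0,0,0],"twist": 0},
])

```text
clock: 5.43
tool_pos: [0.5037, 0.0501, 0.1193]
eef_rot: [0.247, 0.969, -0.0, -0.0]
wrist_force: [0.7, 0.6, -1.5]
finger_gap: 0.642
grip_force: 64.0
```

>>> move_arm([
  {"hand": 1,"translation": [0,0,-0.05],"twist": 0},
  {"hand": 1,"translation": [0,0,-0.05],"twist": 0},
  {"hand": 1,"translation": [0,0,0],"twist": 0},
])

```text
clock: 5.68
tool_pos: [0.5039, 0.0503, 0.1155]
eef_rot: [0.247, 0.969, 0.0, 0.0]
wrist_force: [-0.8, -0.2, -0.8]
finger_gap: 0.634
grip_force: 64.0
```

>>> move_arm([
  {"hand": 1,"translation": [0,0,-0.05],"twist": 0},
  {"hand": 1,"translation": [0,0,-0.05],"twist": 0},
  {"hand": 1,"translation": [0,0,0],"twist": 0},
])

```text
clock: 5.93
tool_pos: [0.5036, 0.0503, 0.1111]
eef_rot: [0.247, 0.969, -0.0, -0.0]
wrist_force: [-0.6, 0.1, -1.4]
finger_gap: 0.637
grip_force: 64.0
```

>>> move_arm([
  {"hand": 1,"translation": [-0.025,-0.025,-0.05],"twist": 0},
  {"hand": 1,"translation": [0,0,-0.025],"twist": 0},
  {"hand": 1,"translation": [0,0,0],"twist": 0},
])

```text
clock: 6.18
tool_pos: [0.5026, 0.0492, 0.108]
eef_rot: [0.247, 0.969, -0.0, -0.0]
wrist_force: [0.3, 0.2, -1.2]
finger_gap: 0.639
grip_force: 64.0
```

>>> move_arm([
  {"hand": 1,"translation": [0,0,-0.05],"twist": 0},
  {"hand": 1,"translation": [0,0,0],"twist": 0},
])

```text
clock: 6.35
tool_pos: [0.5027, 0.0493, 0.1061]
eef_rot: [0.247, 0.969, 0.0, -0.0]
wrist_force: [0.5, -0.9, -1.2]
finger_gap: 0.636
grip_force: 64.0
```

>>> move_arm([
  {"hand": 1,"translation": [0,0,-0.05],"twist": 0},
  {"hand": 1,"translation": [0,0,0],"twist": 0},
])

```text
clock: 6.52
tool_pos: [0.5027, 0.0493, 0.104]
eef_rot: [0.247, 0.969, 0.0, -0.0]
wrist_force: [-0.7, -0.1, -1.2]
finger_gap: 0.637
grip_force: 64.0
```

>>> move_arm([
  {"hand": 1,"translation": [0,0,-0.05],"twist": 0},
  {"hand": 1,"translation": [0,0,0],"twist": 0},
])

```text
clock: 6.68
tool_pos: [0.5027, 0.0493, 0.102]
eef_rot: [0.247, 0.969, 0.0, -0.0]
wrist_force: [-0.6, 0.4, -1.9]
finger_gap: 0.639
grip_force: 63.9
```

>>> move_arm([
  {"hand": 1,"translation": [0,0,-0.05],"twist": 0},
  {"hand": 1,"translation": [0,0,0],"twist": 0},
])

```text
clock: 6.85
tool_pos: [0.5027, 0.0493, 0.1]
eef_rot: [0.247, 0.969, 0.0, -0.0]
wrist_force: [0.0, -0.2, -1.6]
finger_gap: 0.637
grip_force: 63.9
```

>>> move_arm([
  {"hand": 1,"translation": [0,0,-0.05],"twist": 0},
  {"hand": 1,"translation": [0,0,0],"twist": 0},
])

```text
clock: 7.02
tool_pos: [0.5027, 0.0493, 0.098]
eef_rot: [0.247, 0.969, 0.0, -0.0]
wrist_force: [1.0, 0.8, -2.1]
finger_gap: 0.637
grip_force: 63.9
```

>>> move_arm([
  {"hand": 1,"translation": [0,0,-0.04],"twist": 0},
  {"hand": 1,"translation": [0,0,0],"twist": 0},
])

```text
clock: 7.18
tool_pos: [0.503, 0.0493, 0.0969]
eef_rot: [0.247, 0.969, 0.0, 0.0]
wrist_force: [-1.5, 0.9, 1.0]
finger_gap: 0.638
grip_force: 64.0
```

>>> move_arm([
  {"hand": 1,"translation": [0,0,-0.03],"twist": 0},
  {"hand": 1,"translation": [0,0,0],"twist": 0},
])

```text
clock: 7.35
tool_pos: [0.5031, 0.0493, 0.0962]
eef_rot: [0.247, 0.969, 0.0, 0.0]
wrist_force: [-1.4, 0.5, 6.5]
finger_gap: 0.638
grip_force: 64.2
```

>>> move_arm([
  {"hand": 1,"translation": [0,0,-0.02],"twist": 0},
  {"hand": 1,"translation": [0,0,0],"twist": 0},
])

```text
clock: 7.52
tool_pos: [0.5032, 0.0493, 0.0958]
eef_rot: [0.247, 0.969, 0.0, 0.001]
wrist_force: [-2.2, 0.8, 8.3]
finger_gap: 0.634
grip_force: 64.4
```

The contact stiffness and height fit the flange resting on the seal with the lugs in the notches. Next I turn it clockwise and follow it down.

```bash
cat > r.py <<'E'
from h import *
s=read_state();q=s["eef_rot"];print(round(s["clock"],2),"yaw",round(2*np.degrees(np.arctan2(q[1],q[0]))-90,1),"z",round(s["tool_pos"][2],4),"F",s["wrist_force"].round(1),"M",s["ft_torque"].round(3),"q6",s["joint_pos"][5].round(2))
E
python3 r.py
```

```text
7.52 yaw 61.4 z 0.0958 F [-2.2  0.8  8.3] M [ 0.088  0.392 -0.023] q6 -1.0
```

>>> move_arm([
  {"hand": 1,"translation": [0,0,0],"twist": -0.5},
  {"hand": 1,"translation": [0,0,0],"twist": -0.5},
  {"hand": 1,"translation": [0,0,0],"twist": -0.5},
  {"hand": 1,"translation": [0,0,0],"twist": -0.5},
  {"hand": 1,"translation": [0,0,0],"twist": -0.5},
])

```text
clock: 7.93
tool_pos: [0.5037, 0.0496, 0.0959]
eef_rot: [0.331, 0.944, 0.001, 0.001]
wrist_force: [-2.0, 1.5, 7.7]
finger_gap: 0.643
grip_force: 64.4
```

```bash
python3 r.py
```

```text
7.93 yaw 51.3 z 0.0959 F [-2.   1.5  7.7] M [0.355 0.257 0.093] q6 -0.82
```

>>> move_arm([
  {"hand": 1,"translation": [0,0,0],"twist": -0.5},
  {"hand": 1,"translation": [0,0,0],"twist": -0.5},
  {"hand": 1,"translation": [0,0,0],"twist": -0.5},
  {"hand": 1,"translation": [0,0,0],"twist": -0.5},
  {"hand": 1,"translation": [0,0,0],"twist": -0.5},
])

```text
clock: 8.35
tool_pos: [0.5038, 0.0496, 0.096]
eef_rot: [0.412, 0.911, 0.001, 0.001]
wrist_force: [-1.3, 1.0, 7.2]
finger_gap: 0.638
grip_force: 64.4
```

```bash
python3 r.py
```

```text
8.35 yaw 41.3 z 0.096 F [-1.3  1.   7.2] M [0.297 0.217 0.053] q6 -0.65
```

>>> move_arm([
  {"hand": 1,"translation": [0,0,0],"twist": -0.5},
  {"hand": 1,"translation": [0,0,0],"twist": -0.5},
  {"hand": 1,"translation": [0,0,0],"twist": -0.5},
  {"hand": 1,"translation": [0,0,0],"twist": -0.5},
  {"hand": 1,"translation": [0,0,0],"twist": -0.5},
])

```text
clock: 8.77
tool_pos: [0.5038, 0.0496, 0.0959]
eef_rot: [0.49, 0.872, 0.001, 0.001]
wrist_force: [-0.9, 2.1, 6.8]
finger_gap: 0.637
grip_force: 64.4
```

```bash
python3 r.py
```

```text
8.77 yaw 31.4 z 0.0959 F [-0.9  2.1  6.8] M [0.211 0.241 0.02 ] q6 -0.47
```

>>> move_arm([
  {"hand": 1,"translation": [0,0,-0.005],"twist": -0.5},
  {"hand": 1,"translation": [0,0,0],"twist": -0.5},
  {"hand": 1,"translation": [0,0,0],"twist": -0.5},
  {"hand": 1,"translation": [0,0,0],"twist": -0.5},
  {"hand": 1,"translation": [0,0,0],"twist": -0.5},
])

```text
clock: 9.18
tool_pos: [0.5039, 0.0496, 0.0959]
eef_rot: [0.564, 0.826, 0.001, 0.001]
wrist_force: [-1.5, 1.5, 7.6]
finger_gap: 0.637
grip_force: 64.5
```

```bash
python3 r.py
```

```text
9.18 yaw 21.4 z 0.0959 F [-1.5  1.5  7.6] M [0.238 0.197 0.032] q6 -0.3
```

>>> move_arm([
  {"hand": 1,"translation": [0,0,-0.005],"twist": -0.5},
  {"hand": 1,"translation": [0,0,0],"twist": -0.5},
  {"hand": 1,"translation": [0,0,0],"twist": -0.5},
  {"hand": 1,"translation": [0,0,0],"twist": -0.5},
  {"hand": 1,"translation": [0,0,0],"twist": -0.5},
])

```text
clock: 9.6
tool_pos: [0.5038, 0.0496, 0.0956]
eef_rot: [0.634, 0.774, 0.001, 0.001]
wrist_force: [-1.7, 2.9, 7.2]
finger_gap: 0.638
grip_force: 64.6
```

```bash
python3 r.py
```

```text
9.6 yaw 11.4 z 0.0956 F [-1.7  2.9  7.2] M [0.294 0.279 0.028] q6 -0.12
```

>>> move_arm([
  {"hand": 1,"translation": [0,0,-0.005],"twist": -0.5},
  {"hand": 1,"translation": [0,0,0],"twist": -0.5},
  {"hand": 1,"translation": [0,0,0],"twist": -0.5},
])

```text
clock: 9.85
tool_pos: [0.5038, 0.0496, 0.0954]
eef_rot: [0.673, 0.739, 0.001, 0.001]
wrist_force: [-1.1, 2.5, 7.4]
finger_gap: 0.637
grip_force: 64.6
```

```bash
python3 r.py
```

```text
9.85 yaw 5.4 z 0.0954 F [-1.1  2.5  7.4] M [0.212 0.246 0.048] q6 -0.02
```

>>> move_arm([
  {"hand": 1,"translation": [0,0,-0.01],"twist": -0.5},
  {"hand": 1,"translation": [0,0,0],"twist": -0.5},
  {"hand": 1,"translation": [0,0,0],"twist": -0.5},
])

```text
clock: 10.1
tool_pos: [0.504, 0.0496, 0.0952]
eef_rot: [0.711, 0.703, 0.001, 0.001]
wrist_force: [-1.2, 1.6, 9.0]
finger_gap: 0.641
grip_force: 64.7
```

```bash
python3 r.py
```

```text
10.1 yaw -0.6 z 0.0952 F [-1.2  1.6  9. ] M [0.236 0.295 0.049] q6 0.09
```

>>> move_arm([
  {"hand": 1,"translation": [0,0,-0.005],"twist": -0.5},
  {"hand": 1,"translation": [0,0,0],"twist": -0.5},
  {"hand": 1,"translation": [0,0,0],"twist": -0.5},
])

```text
clock: 10.35
tool_pos: [0.504, 0.0497, 0.0951]
eef_rot: [0.747, 0.665, 0.001, 0.001]
wrist_force: [-0.9, 1.9, 9.8]
finger_gap: 0.64
grip_force: 64.8
```

```bash
python3 r.py
```

```text
10.35 yaw -6.6 z 0.0951 F [-0.9  1.9  9.8] M [0.321 0.348 0.122] q6 0.19
```

>>> move_arm([
  {"hand": 1,"translation": [0,0,0],"twist": -0.5},
  {"hand": 1,"translation": [0,0,0],"twist": -0.5},
  {"hand": 1,"translation": [0,0,0],"twist": -0.5},
])

```text
clock: 10.6
tool_pos: [0.504, 0.0497, 0.0951]
eef_rot: [0.781, 0.625, 0.002, 0.001]
wrist_force: [-1.3, 2.2, 9.0]
finger_gap: 0.637
grip_force: 64.8
```

```bash
python3 r.py
```

```text
10.6 yaw -12.6 z 0.0951 F [-1.3  2.2  9. ] M [0.297 0.323 0.039] q6 0.3
```

>>> move_arm([
  {"hand": 1,"translation": [0,0,0],"twist": -0.5},
  {"hand": 1,"translation": [0,0,0],"twist": -0.5},
])

```text
clock: 10.77
tool_pos: [0.504, 0.0496, 0.0951]
eef_rot: [0.802, 0.597, 0.002, 0.001]
wrist_force: [-1.1, 2.2, 8.7]
finger_gap: 0.634
grip_force: 64.8
```

```bash
python3 r.py
```

```text
10.77 yaw -16.6 z 0.0951 F [-1.1  2.2  8.7] M [0.259 0.275 0.071] q6 0.37
```

>>> move_arm([
  {"hand": 1,"translation": [0,0,0],"twist": -0.5},
  {"hand": 1,"translation": [0,0,0],"twist": -0.5},
])

```text
clock: 10.93
tool_pos: [0.5041, 0.0497, 0.0951]
eef_rot: [0.822, 0.569, 0.002, 0.001]
wrist_force: [-0.2, 3.8, 8.5]
finger_gap: 0.638
grip_force: 64.7
```

```bash
python3 r.py
```

```text
10.93 yaw -20.6 z 0.0951 F [-0.2  3.8  8.5] M [0.483 0.316 0.104] q6 0.44
```

>>> move_arm([
  {"hand": 1,"translation": [0,0,0],"twist": -0.5},
  {"hand": 1,"translation": [0,0,0],"twist": -0.5},
])

```text
clock: 11.1
tool_pos: [0.5042, 0.0501, 0.0951]
eef_rot: [0.842, 0.54, 0.002, 0.0]
wrist_force: [-0.8, 4.4, 8.9]
finger_gap: 0.637
grip_force: 64.7
```

```bash
python3 r.py
```

```text
11.1 yaw -24.7 z 0.0951 F [-0.8  4.4  8.9] M [0.779 0.335 0.2  ] q6 0.5
```

>>> move_arm([
  {"hand": 1,"translation": [0,0,0],"twist": -0.5},
  {"hand": 1,"translation": [0,0,0],"twist": -0.5},
])

```text
clock: 11.27
tool_pos: [0.5042, 0.0507, 0.0951]
eef_rot: [0.86, 0.51, 0.002, -0.0]
wrist_force: [-1.0, 6.2, 8.7]
finger_gap: 0.635
grip_force: 64.7
```

```bash
python3 r.py
```

```text
11.27 yaw -28.7 z 0.0951 F [-1.   6.2  8.7] M [1.148 0.312 0.279] q6 0.57
```

>>> move_arm([
  {"hand": 1,"translation": [0,0,0],"twist": -0.5},
  {"hand": 1,"translation": [0,0,0],"twist": -0.5},
])

```text
clock: 11.43
tool_pos: [0.5043, 0.0509, 0.0951]
eef_rot: [0.877, 0.48, 0.002, -0.0]
wrist_force: [0.3, 7.1, 7.4]
finger_gap: 0.636
grip_force: 64.7
```

```bash
python3 r.py
```

```text
11.43 yaw -32.6 z 0.0951 F [0.3 7.1 7.4] M [1.208 0.306 0.559] q6 0.64
```

>>> move_arm([
  {"hand": 1,"translation": [0,0,0],"twist": -0.5},
  {"hand": 1,"translation": [0,0,0],"twist": -0.5},
])

```text
clock: 11.6
tool_pos: [0.5044, 0.0507, 0.0951]
eef_rot: [0.894, 0.449, 0.002, -0.0]
wrist_force: [-0.7, 5.8, 7.6]
finger_gap: 0.635
grip_force: 64.9
```

```bash
python3 r.py
```

```text
11.6 yaw -36.7 z 0.0951 F [-0.7  5.8  7.6] M [0.929 0.201 0.032] q6 0.71
```

The first click came between yaw -32.6 and -36.7: the torque dropped from 0.56 to 0.03. I keep turning.

>>> move_arm([
  {"hand": 1,"translation": [0,0,0],"twist": -0.5},
  {"hand": 1,"translation": [0,0,0],"twist": -0.5},
])

```text
clock: 11.77
tool_pos: [0.5044, 0.0507, 0.0951]
eef_rot: [0.909, 0.417, 0.002, -0.0]
wrist_force: [0.0, 6.3, 8.9]
finger_gap: 0.637
grip_force: 64.9
```

```bash
python3 r.py
```

```text
11.77 yaw -40.7 z 0.0951 F [0.  6.3 8.9] M [0.945 0.211 0.032] q6 0.78
```

>>> move_arm([
  {"hand": 1,"translation": [0,0,0],"twist": -0.5},
  {"hand": 1,"translation": [0,0,0],"twist": -0.5},
])

```text
clock: 11.93
tool_pos: [0.5045, 0.0507, 0.0951]
eef_rot: [0.923, 0.385, 0.003, -0.0]
wrist_force: [0.2, 4.8, 8.2]
finger_gap: 0.637
grip_force: 64.9
```

```bash
python3 r.py
```

```text
11.93 yaw -44.7 z 0.0951 F [0.2 4.8 8.2] M [0.922 0.218 0.229] q6 0.85
```

>>> move_arm([
  {"hand": 1,"translation": [0,0,0],"twist": -0.5},
  {"hand": 1,"translation": [0,0,0],"twist": -0.5},
])

```text
clock: 12.1
tool_pos: [0.5046, 0.0507, 0.0951]
eef_rot: [0.936, 0.353, 0.003, -0.0]
wrist_force: [0.6, 6.4, 7.3]
finger_gap: 0.639
grip_force: 64.8
```

```bash
python3 r.py
```

```text
12.1 yaw -48.6 z 0.0951 F [0.6 6.4 7.3] M [1.154 0.2   0.348] q6 0.92
```

>>> move_arm([
  {"hand": 1,"translation": [0,0,0],"twist": -0.5},
  {"hand": 1,"translation": [0,0,0],"twist": -0.5},
])

```text
clock: 12.27
tool_pos: [0.5047, 0.0508, 0.0951]
eef_rot: [0.947, 0.321, 0.003, -0.001]
wrist_force: [0.9, 6.5, 7.5]
finger_gap: 0.638
grip_force: 64.7
```

```bash
python3 r.py
```

```text
12.27 yaw -52.6 z 0.0951 F [0.9 6.5 7.5] M [1.227 0.161 0.572] q6 0.99
```

>>> move_arm([
  {"hand": 1,"translation": [0,0,0],"twist": -0.5},
  {"hand": 1,"translation": [0,0,0],"twist": -0.5},
])

```text
clock: 12.43
tool_pos: [0.5047, 0.0507, 0.0951]
eef_rot: [0.958, 0.287, 0.003, -0.001]
wrist_force: [-0.9, 5.1, 7.2]
finger_gap: 0.636
grip_force: 64.9
```

```bash
python3 r.py
```

```text
12.43 yaw -56.7 z 0.0951 F [-0.9  5.1  7.2] M [ 0.963  0.05  -0.031] q6 1.06
```

>>> move_arm([
  {"hand": 1,"translation": [0,0,0],"twist": -0.5},
  {"hand": 1,"translation": [0,0,0],"twist": -0.5},
])

```text
clock: 12.6
tool_pos: [0.5048, 0.0507, 0.0951]
eef_rot: [0.967, 0.253, 0.003, -0.001]
wrist_force: [0.4, 4.8, 6.2]
finger_gap: 0.637
grip_force: 64.9
```

```bash
python3 r.py
```

```text
12.6 yaw -60.7 z 0.0951 F [0.4 4.8 6.2] M [0.955 0.043 0.111] q6 1.13
```

The second click came between -52.6 and -56.7. The third should be around -72.

>>> move_arm([
  {"hand": 1,"translation": [0,0,0],"twist": -0.5},
  {"hand": 1,"translation": [0,0,0],"twist": -0.5},
  {"hand": 1,"translation": [0,0,0],"twist": -0.5},
  {"hand": 1,"translation": [0,0,0],"twist": -0.5},
])

```text
clock: 12.93
tool_pos: [0.505, 0.0508, 0.0951]
eef_rot: [0.983, 0.185, 0.003, -0.001]
wrist_force: [1.1, 6.9, 6.0]
finger_gap: 0.639
grip_force: 64.8
```

```bash
python3 r.py
```

```text
12.93 yaw -68.6 z 0.0951 F [1.1 6.9 6. ] M [1.162 0.076 0.426] q6 1.27
```

>>> move_arm([
  {"hand": 1,"translation": [0,0,0],"twist": -0.5},
])

```text
clock: 13.02
tool_pos: [0.5051, 0.0508, 0.0951]
eef_rot: [0.986, 0.168, 0.003, -0.001]
wrist_force: [1.8, 5.8, 6.1]
finger_gap: 0.642
grip_force: 64.8
```

```bash
python3 r.py
```

```text
13.02 yaw -70.6 z 0.0951 F [1.8 5.8 6.1] M [1.231 0.049 0.605] q6 1.31
```

>>> move_arm([
  {"hand": 1,"translation": [0,0,0],"twist": -0.5},
])

```text
clock: 13.1
tool_pos: [0.505, 0.0508, 0.0951]
eef_rot: [0.989, 0.151, 0.003, -0.001]
wrist_force: [0.0, 4.0, 7.2]
finger_gap: 0.635
grip_force: 64.9
```

```bash
python3 r.py
```

```text
13.1 yaw -72.6 z 0.0951 F [0.  4.  7.2] M [ 0.86   0.035 -0.018] q6 1.34
```

>>> move_arm([
  {"hand": 1,"translation": [0,0,0],"twist": -0.5},
])

```text
clock: 13.18
tool_pos: [0.5049, 0.0506, 0.0951]
eef_rot: [0.991, 0.133, 0.003, -0.001]
wrist_force: [-0.8, 5.6, 7.6]
finger_gap: 0.638
grip_force: 64.9
```

```bash
python3 r.py
```

```text
13.18 yaw -74.7 z 0.0951 F [-0.8  5.6  7.6] M [0.889 0.032 0.018] q6 1.38
```

The third click came at about -71. I stop there, release and retreat upward.

>>> move_arm([
  {"hand": 1,"translation": [0,0,0.025],"twist": 0},
  {"hand": -1,"translation": [0,0,0],"twist": 0},
  {"hand": -1,"translation": [0,0,0],"twist": 0},
  {"hand": -1,"translation": [0,0,0],"twist": 0},
  {"hand": -1,"translation": [0,0,0],"twist": 0},
])

```text
clock: 13.6
tool_pos: [0.5027, 0.049, 0.0944]
eef_rot: [0.991, 0.134, -0.0, 0.0]
wrist_force: [-0.2, -0.2, -0.2]
finger_gap: 0.999
grip_force: 0.0
```

>>> move_arm([
  {"hand": -1,"translation": [0,0,0],"twist": 0},
  {"hand": -1,"translation": [0,0,0],"twist": 0},
  {"hand": -1,"translation": [0,0,0],"twist": 0},
  {"hand": -1,"translation": [0,0,0],"twist": 0},
  {"hand": -1,"translation": [0,0,0.2],"twist": 0},
])

```text
clock: 14.02
tool_pos: [0.5018, 0.0491, 0.1016]
eef_rot: [0.991, 0.134, -0.002, -0.0]
wrist_force: [-0.1, 0.2, -0.9]
finger_gap: 1.001
grip_force: 0.0
```

>>> move_arm([
  {"hand": -1,"translation": [0,0,0.7],"twist": 0},
  {"hand": -1,"translation": [0,0,0.9],"twist": 0},
  {"hand": -1,"translation": [0,0,0.9],"twist": 0},
  {"hand": -1,"translation": [0,0,0.9],"twist": 0},
  {"hand": -1,"translation": [0,0,0.5],"twist": 0},
])

```text
clock: 14.43
tool_pos: [0.5042, 0.0493, 0.2636]
eef_rot: [0.991, 0.134, 0.004, 0.0]
wrist_force: [0.3, 0.2, -0.1]
finger_gap: 0.996
grip_force: 0.0
```

>>> move_arm([
  {"hand": -1,"translation": [0,-0.9,0],"twist": 0},
  {"hand": -1,"translation": [0,-0.9,0],"twist": 0},
  {"hand": -1,"translation": [0,-0.9,0],"twist": 0},
  {"hand": -1,"translation": [0,-0.9,0],"twist": 0},
  {"hand": -1,"translation": [0,0,0],"twist": 0},
])

```text
clock: 14.85
tool_pos: [0.5027, -0.1, 0.2592]
eef_rot: [0.991, 0.132, 0.0, 0.002]
wrist_force: [-0.3, 0.6, -0.3]
finger_gap: 0.996
grip_force: 0.0
```

Run:
```python
from h import *
s=cam("side");t=cam("top")
def c(im,u,v,w,h,W=400,H=300): return cv2.resize(im[v-h//2:v+h//2,u-w//2:u+w//2],(W,H),interpolation=cv2.INTER_CUBIC)
a=np.hstack([c(s["frame"],236,192,80,60),c(s["frame"],240,186,40,30)]);b=np.hstack([c(t["frame"],220,204,80,60),c(t["frame"],231,201,40,30)])
cv2.imwrite("pics/z2.png",np.vstack([a,b]))
```

```text
(no output)
```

View pics/z2.png

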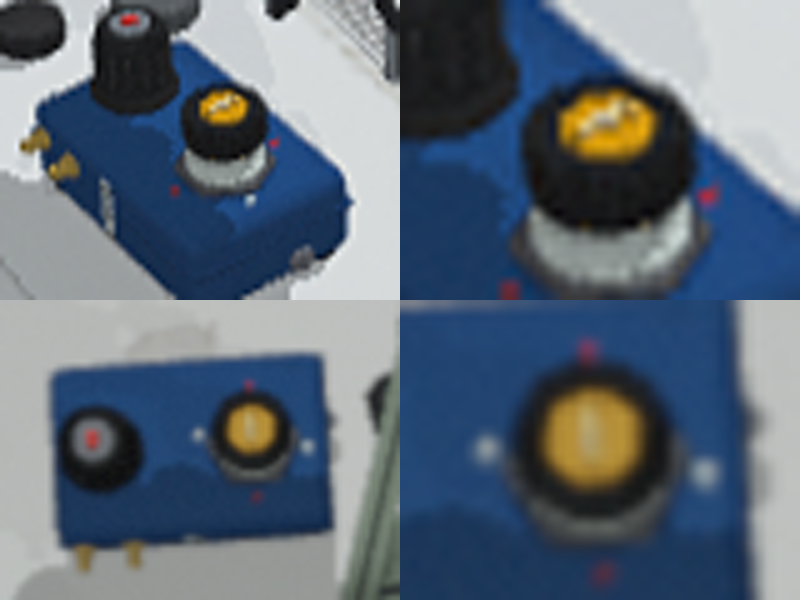

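The cap sits level on the neck. Its white rib points along the line of the two red bars (top crop from (588,350) to (603,573)), so the core is home. I'm handing in.

```bash
python3 -c "
from bench import *
print(finish_job())"
```

```text
the job is handed in; nothing more can be done
None
```

The cap is fitted and turned home against its stop. The ratchet slipped with three clicks (read from three torque drops), the cap is released, and the job was handed in at about 15 s; no verdict was shown.

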